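Flick the engraver's turntable, then brake it at the index post

ROBOT

A 7-joint arm with a two-finger parallel gripper is mounted at the origin on the work surface. World frame = base frame: x ahead of the robot, y to its left, z up, the work surface at z = 0. Lengths are in mm, angles in rad, forces in N, time in s.
With the tool pointing down it reaches from about 400 to 875 mm from the base axis. Payload 6.5 kg.
Tool frame: the origin (TCP) lies at the very end of the fingers, on their centre line; the grasp point (between the pads) lies 19 mm behind it; y points along the fingers, z is the direction in which the jaws open and shut, and the axes are right-handed (so a half turn about y gives the same grasp; the last joint's range is limited). The gripper opens to 85 mm and grips with 20 to 120 N. Pads are 22 mm wide; open, the fingers measure 114 mm over their backs; the gripper's body (76 mm by 85 mm) begins 54 mm behind the grasp point. The pads swing forward as they close: fully open they stand 13 mm farther back than shut.
Start: joints at [-1.343, 0.536, -0.004, 1.538, 0.003, 1.067, -0.071], TCP at [188.23, 622.141, 231.29] pointing down, gripper open.
Joint ranges: [-2.7, 2.7], [-0.37, 2.16], [-1.27, 1.26], [0.24, 2.4], [-1.31, 4.45], [0.19, 1.91], [-2.76, 2.76]. Speed limits (rad/s): [2.39, 2.39, 3.14, 3.14, 3.14, 3.14, 3.14].

INTERFACE

Orientations are given as a unit quaternion [x, y, z, w].
In Python, from cell import * gives the robot as it stands. Calls block until the motion is done:
- move_to(position, orientation): joint-space move of the TCP to a pose.
- move_l(position, frame=None, max_speed=150, force_limit=None): straight line of the TCP; frame=None keeps the orientation; max_speed is the mean speed in mm/s. With force_limit (N) it stops when the force on the tool has changed by that much, and returns True; else False.
- move_joints(angles): joint-space move.
- ungrasp() and close(f_grip=None): open the fingers fully, or close them until they stop; f_grip is the grip in N (None keeps the last).
- sleep(seconds).
- solve_ik(position, orientation): joint angles nearest the present ones, or None.
- get_state(): the state.
- capture(name): name is "scene" or "top" or "wrist"; returns a dict with "image" (420x560x3 uint8, blue, green, red), "z_map" (420x560 float32, mm along the optical axis (not along the pixel's ray), 0 where there is no reading), "fx", "fy", "cx", "cy" (pixels), "R" (3x3) and "t" (3): a world point X has camera coordinates R X + t; the wrist camera has in their place "hand_eye" (4x4, takes a point from camera to tool coordinates, whose origin is the TCP and whose axes are the tool frame's). Camera axes: x right, y down, z forward; pixel columns grow to the right and rows downward; lengths in mm; the calibration is good to about 2 mm. A picture is of the moment at which its call begins: read the wrist's pose just before it.
A pose or a line that the arm cannot do raises IKError and nothing moves.
- finish_job(): hands the job in, once; it reports no verdict.
Trained networks look in a picture, given as the dict that the camera call returned (one of the last four; its "shot" number tells which), for a name from the list of things; names that differ only in an ending like _2 or _b are one class to them, and where a whole thing is asked for, a point or a joint stands for the part that bears it (a point fixed in the world has none). Each returns a list of dicts, best first, with "confidence" (0 to 1); they miss things now and then, are a little off and sometimes report something else, mostly with a low value. They report only what shows in the picture. A call takes as long as a camera call. They do not tell look-alikes from the thing itself.
- find_in(query, picture): "extent" ([left, top, width, height] in pixels, round what is visible of it).
- regions_of(query, picture): "mask" (420x560 bool, what is visible of it) and "extent" ([left, top, width, height] in pixels, round what is visible of it).
The state is a dict: "time_s": time; "qpos": joint angles; "dq": joint speeds; "joint_efforts": joint torques, N m; "ee_pos": TCP position; "orientation": TCP orientation; "ft_force": force on the tool from outside, world axes, zero at the start; "torque": the same for the moment, N m; "opening": finger opening in mm.
Only numpy, scipy, OpenCV 4.12 (cv2) and the standard library are available. Lean on these libraries where they do the work, as an engineer would, in place of code of your own. Each camera call takes 0.05 s, during which the arm holds its last target.

TASK

Check that the engraver's turntable runs freely: flick its upright tab with the outside of a finger so that the wheel spins counter-clockwise (seen from above), and take the finger away so it coasts untouched until the tab has gone well past the index post. Then, on this or a later round, brake the wheel with a fingertip so that it first comes to a standstill with the tab in line with the index post, and finish holding it there with a light touch of the fingertip. Never pinch the tab, and leave everything else on the bench where it is.

Things in the scene. Friction and masses are not known exactly. Their poses are not given: they have to be found in the camera images.
- turntable: the dark steel base of the turntable, fixed to the bench: round, 184 mm across; its origin is at bench level on the wheel's axis, z up. Its +x axis points to the index post, an upright 24 mm wide (across) with a bright top, standing 100 to 116 mm from the axis just outside the wheel's rim, top 62 mm above the bench
- wheel (a joint): rotation of the wheel about the upright axis, rad; grows counter-clockwise seen from above and counts on over whole turns. 0 (and 6.28, 12.57, ...) is the tab in line with the index post; it starts between 0.7 and 2.6. No stops, little drag: from 5 rad/s it coasts roughly 7 to 12 s, about 3 turns. A fingertip pressed lightly on its top stops it almost at once
- hub (a point): centre of the wheel's flat top, on the axis, 59 mm above the bench; x points to the tab. The wheel is a bright steel disc 170 mm across, 16 mm thick, about 0.8 kg, with a low three-jaw chuck in the middle (48 mm across, up to 79 mm above the bench) and one upright tab near its rim
- tab (a point): centre of the tab, a dark steel plate standing on the wheel, 36 mm long along the radius, 12 mm thick, 40 mm high: 62 mm from the axis, 79 mm above the bench; the tab reaches from 44 to 80 mm from the axis and from 59 to 99 mm above the bench
- index (a point): a fixed point in the air over the wheel, 62 mm from the axis on the line to the index post, 79 mm above the bench: where the tab's centre must stop
- ring: loose brass finger ring, 25 mm across, 7 mm high, flat on the bench about 130 mm from the wheel's axis; leave it. Origin: centre of its underside
- pot: loose amber glass pot with black lid, 36 mm across, 38 mm high, about 135 mm from the wheel's axis; leave it. Origin: centre of its underside
- hammer: loose hammer lying on the bench, 200 mm long, to the right of the turntable; leave it. Origin: under its middle, x along the handle towards the head
- graver: loose graver with a dark wooden handle lying on the bench, 150 mm long, to the left of the turntable; leave it. Origin: under its middle, x along it towards the tip
- mandrel: loose upright steel ring mandrel, a slim cone on a foot 64 mm across, 120 mm high, to the left; leave it. Origin: centre of its underside
- clamp: loose wooden ring clamp lying beyond the turntable, 85 x 30 x 22 mm; leave it. Origin: centre of its underside, x along it
There are look-alikes about, which are no part of the job. Leave any orange, pink or red look-alike of the turntable alone.

How it is judged:
By the outcome, as a careful person would: the job done as asked, in the order asked, and still so for the second after the job is handed in, while the arm keeps its last pose, push and grip.
It also fails if it takes over 48 s, if anything falls off the work surface, if the arm or the gripper's body presses on something with over 40 N, if the wrist force passes 120 N, or if a joint passes its speed limit or range.

## Working session

There is one attempt and no reset: what is moved stays moved. The work goes in short steps, each a Python script; the robot and the scene stay as the last script left them, time stands still between calls to the robot, and variables do not carry over. Pictures are saved under pics/ and viewed, and the job is handed in when it is done.

```bash
ls; mkdir -p pics; python3 - <<'E'
from cell import *
import cv2,numpy as np
s=get_state();print(s)
for n in("scene","top","wrist"):
    c=capture(n);cv2.imwrite(f"pics/{n}0.png",c["image"]);print(n,c["fx"],c.get("R"),c.get("t"),c.get("hand_eye"))
    if n!="wrist":
        for q in("turntable","tab","wheel","ring","pot","hammer","graver","mandrel","clamp"):
            print(q,[(d["extent"],round(d["confidence"],2)) for d in find_in(q,c)])
E
```

```text
pics
{'time_s': 0.0, 'qpos': array([-1.34317979,  0.53720621, -0.00443877,  1.53890184,  0.00259221,
        1.0672941 , -0.07119577]), 'dq': array([-0.00052508, -0.00014109, -0.00017387, -0.0006746 , -0.00099315,
       -0.00212816, -0.00018386]), 'joint_efforts': array([ 4.17784586e-04, -5.83392298e+01,  1.04851965e+00, -2.59109563e+01,
        1.22239816e-02,  9.43876599e-03, -4.60616633e-06]), 'ee_pos': array([188.07255615, 621.51532363, 230.37594823]), 'orientation': array([ 0.70012937, -0.1035305 ,  0.10343179, -0.69885776]), 'ft_force': array([ 0.5260833 ,  0.29187173, -0.89558589]), 'torque': array([-0.01754676, -0.02412851,  0.03196955]), 'opening': 85.20758033555097}
scene 484.35777007069373 [[ 1.98366440e-01  9.80127900e-01 -2.35422639e-04]
 [ 6.85173665e-01 -1.38842894e-01 -7.15024265e-01]
 [-7.00847918e-01  1.41675513e-01 -6.99099596e-01]] [-169.02394427 -289.42706365 1539.5788527 ] None
turntable [([318.4, 118.7, 70.9, 50.1], 0.96), ([220.1, 208.1, 72.9, 71.6], 0.84), ([407.7, 166.9, 84.5, 61.5], 0.78), ([106.5, 159.0, 72.4, 61.0], 0.63)]
tab [([216.7, 206.2, 79.8, 52.9
[... 1099 characters left out ...]
.2, 64.5, 60.0], 0.61)]
wheel [([366.5, 242.7, 60.6, 60.7], 0.96), ([279.1, 167.2, 58.4, 58.1], 0.86), ([157.7, 273.7, 59.0, 60.1], 0.68), ([97.9, 179.3, 64.5, 60.1], 0.65)]
ring []
pot [([324.9, 219.5, 9.1, 13.7], 0.56)]
hammer [([399.7, 153.6, 38.2, 66.9], 0.71)]
graver [([202.0, 220.9, 11.0, 28.7], 0.53)]
mandrel [([161.4, 139.7, 26.6, 25.4], 0.63)]
clamp [([290.4, 106.6, 21.8, 21.3], 0.62)]
wrist 297.0257934802587 None None [[ 1.07543535e-03  9.56099498e-01  2.93040259e-01 -7.42177035e+01]
 [ 5.99487485e-04 -2.93040993e-01  9.56099690e-01 -1.43014523e+02]
 [ 9.99999242e-01 -8.52549434e-04 -8.88316325e-04  7.63705810e-01]
 [ 0.00000000e+00  0.00000000e+00  0.00000000e+00  1.00000000e+00]]
```

View pics/scene0.png

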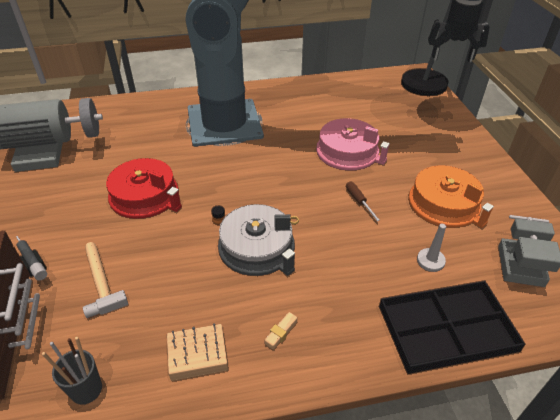

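View pics/top0.png

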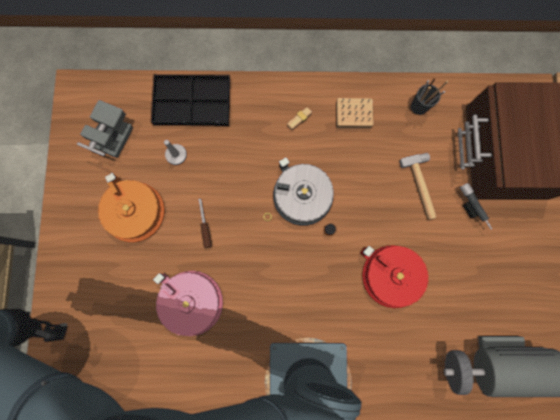

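Candidates, in top-picture pixels: the steel turntable (303,193), red (396,276), pink (189,303) and orange (130,210). I choose the steel one. In the top picture its tab is at about (283,187), its post at (284,163), the ring at (267,216) and the pot at (330,229).

```bash
cat > h.py <<'E'
from cell import *
import cv2,numpy as np
from scipy.spatial.transform import Rotation as Ro
def cloud(c):
    z=c["z_map"].astype(float);v,u=np.mgrid[:420,:560]
    P=np.stack([(u-c["cx"])/c["fx"]*z,(v-c["cy"])/c["fy"]*z,z],-1)
    if "R" in c: return (P-np.array(c["t"]))@np.array(c["R"])
    return P
E
python3 - <<'E'
from h import *
for n,(u0,u1,v0,v1) in(("top",(255,345,145,240)),("scene",(200,310,195,280))):
    c=capture(n);W=cloud(c);m=np.zeros((420,560),bool);m[v0:v1,u0:u1]=1;m&=c["z_map"]>0
    P=W[m];print(n,np.histogram(P[:,2],bins=np.arange(-10,125,5)))
    d=P[(P[:,2]>52)&(P[:,2]<65)]
    pts=d[:,:2].astype(np.float32);print(cv2.minEnclosingCircle(pts),np.median(d,0),len(d))
    hi=P[(P[:,2]>88)&(P[:,2]<110)];print("tab",len(hi),np.median(hi,0),hi.mean(0))
    cv2.imwrite(f"pics/{n}crop.png",cv2.resize(c["image"][v0:v1,u0:u1],None,fx=6,fy=6,interpolation=cv2.INTER_CUBIC))
E
```

```text
top (array([ 121, 2610, 2493,  163,  169,  137,   26,    6,   19,   74,   30,
         13,  120, 1428,  824,   65,   78,   53,   28,    7,    5,   32,
         22,    0,    0,    0]), array([-10,  -5,   0,   5,  10,  15,  20,  25,  30,  35,  40,  45,  50,
        55,  60,  65,  70,  75,  80,  85,  90,  95, 100, 105, 110, 115,
       120]))
((549.0352783203125, 21.173912048339844), 100.46055603027344) [532.95151525  11.04964477  59.01797813] 2360
tab 63 [544.57417442  73.50744118  98.66949542] [545.73296567  72.69976179  98.02059732]
scene (array([  52, 3343, 1149,  180,  296,  337,  247,   81,   45,  110,   58,
        115,  206, 2299,  327,  108,   98,   97,   29,   23,   29,   64,
          5,    0,    0,    0]), array([-10,  -5,   0,   5,  10,  15,  20,  25,  30,  35,  40,  45,  50,
        55,  60,  65,  70,  75,  80,  85,  90,  95, 100, 105, 110, 115,
       120]))
((551.6051635742188, 21.67954444885254), 101.02323150634766) [558.443682     5.73385839  57.86352894] 2785
tab 105 [552.71096782  72.33531632  96.37628329] [552.15992634  71.989341    95.78659646]
```

```bash
python3 - <<'E'
from h import *
from scipy.optimize import least_squares
for n,(u0,u1,v0,v1) in(("top",(255,345,145,240)),("scene",(200,310,195,280))):
    c=capture(n);W=cloud(c);m=np.zeros((420,560),bool);m[v0:v1,u0:u1]=1;m&=c["z_map"]>0
    P=W[m];d=P[(P[:,2]>52)&(P[:,2]<66)][:,:2]
    best=max(((np.sum(np.hypot(*(d-[x,y]).T)<84)-np.sum((np.hypot(*(d-[x,y]).T)>86)&(np.hypot(*(d-[x,y]).T)<97)),x,y) for x in np.arange(520,560,1.) for y in np.arange(-20,40,1.)))
    print(n,best);C=np.array(best[1:])
    # contour refine: outermost by angle excluding post
    a=np.arctan2(*(d-C).T[::-1]);r=np.hypot(*(d-C).T)
    E=[d[(r*(abs(a-t)<.1)*(r<96)).argmax()] for t in np.arange(-3,3.1,.2)]
    s=least_squares(lambda p:np.hypot(*(np.array(E)-p[:2]).T)-p[2],[*C,85],loss="soft_l1",f_scale=2);print(s.x)
    C=s.x[:2];r=np.hypot(*(P[:,:2]-C).T)
    po=P[(r>96)&(r<120)&(P[:,2]>52)&(P[:,2]<68)];ta=P[(r<90)&(P[:,2]>88)&(P[:,2]<106)]
    for k,q in(("post",po),("tab",ta)):
        mm=np.median(q,0);print(k,len(q),mm,np.hypot(*(mm[:2]-C)),np.arctan2(mm[1]-C[1],mm[0]-C[0]))
    for k,q in (("ring",(267,216)),("pot",(330,229))):
        if n=="top":print(k,W[q[1],q[0]])
E
```

```text
top (np.int64(2285), np.float64(536.0), np.float64(11.0))
[536.84048097  11.01509971  84.39559114]
post 52 [625.90356851  69.89371352  62.21460887] 106.7657469659292 0.5841310883049732
tab 62 [545.87587073  73.49299183  97.07273535] 63.127848621168425 1.4271746555580442
ring [4.74009502e+02 1.19656162e+02 1.30232328e-01]
pot [430.61276706 -64.88007249  38.47861959]
scene (np.int64(2621), np.float64(541.0), np.float64(10.0))
[540.3026814   10.34033128  84.95506622]
post 98 [631.74704463  68.40425975  60.08940864] 108.32124147634529 0.5657327624252285
tab 101 [552.97797392  72.07236942  96.41718762] 63.01989823683062 1.3682833424369134
```

View pics/topcrop.png

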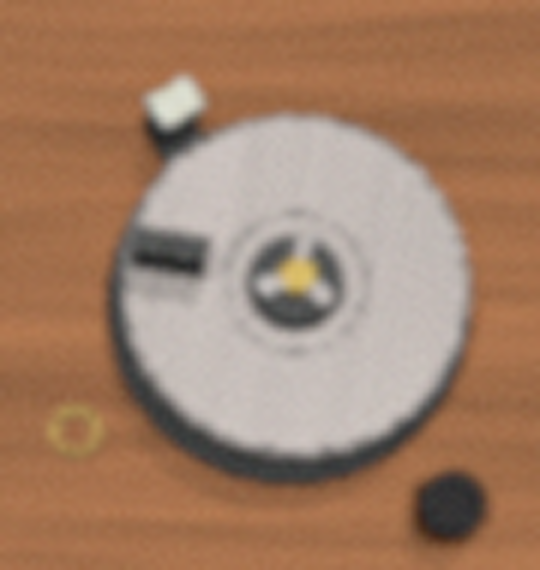

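View pics/scenecrop.png

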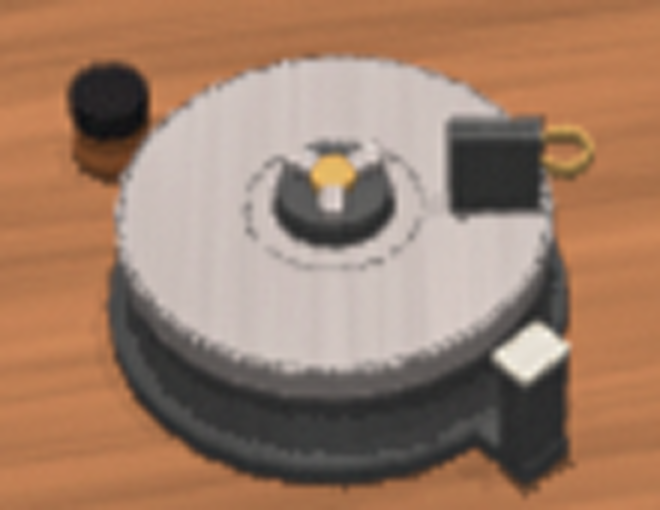

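The top crop shows the steel wheel with its dark tab at crop pixel (172,252) and the white-topped post at (175,102). The ring and pot stand clear of the wheel. Next I refine the axis, the post angle and the tab angle with box and circle fits in each camera.

```bash
cat >> h.py <<'E'
from scipy.optimize import least_squares, minimize_scalar
def sdf(p,c,h):
    q=np.abs(p-c)-h
    return np.linalg.norm(np.maximum(q,0),axis=1)+np.minimum(q.max(1),0)
def rot(P,C,a):
    d=P[:,:2]-C;c,s=np.cos(a),np.sin(a)
    return np.c_[d[:,0]*c+d[:,1]*s,-d[:,0]*s+d[:,1]*c,P[:,2]]
WIN={"top":(245,355,140,250),"scene":(195,315,190,285)}
def pts(c,n):
    W=cloud(c);u0,u1,v0,v1=WIN[n];m=np.zeros((420,560),bool);m[v0:v1,u0:u1]=1
    m&=c["z_map"]>0;return W[m]
def axisfit(P):
    d=P[(P[:,2]>54)&(P[:,2]<64)][:,:2]
    def f(C):
        r=np.hypot(*(d-C).T);return np.sum(np.tanh((85-r)/2)*(r<97))
    b=max((f(np.array([x,y])),x,y) for x in np.arange(528,548,.5) for y in np.arange(2,20,.5))
    return np.array(b[1:])
def boxang(P,C,c,h,a0,w=.5,n=81):
    A=np.linspace(a0-w,a0+w,n)
    f=lambda a:np.mean(np.minimum(np.abs(sdf(rot(P,C,a),c,h)),8)**1.0)
    v=[f(a) for a in A];i=int(np.argmin(v));
    o=minimize_scalar(f,bounds=(A[max(i-1,0)],A[min(i+1,n-1)]),method="bounded");return o.x,o.fun
def tabang(P,C,excl=None,er=45):
    r=np.hypot(*(P[:,:2]-C).T);s=(r>38)&(r<88)&(P[:,2]>68)&(P[:,2]<106)
    if excl is not None: s&=np.hypot(*(P[:,:2]-excl).T)>er
    Q=P[s]
    if len(Q)<25: return None
    m=Q[Q[:,2]>80]
    if len(m)<10: return None
    d=(m[:,:2]-C)/np.hypot(*(m[:,:2]-C).T)[:,None];a0=np.arctan2(*d.mean(0)[::-1])
    a,e=boxang(Q,C,np.array([62,0,79.]),np.array([18,6,20.]),a0)
    return a,e,len(Q)
def postang(P,C):
    r=np.hypot(*(P[:,:2]-C).T);s=(r>97)&(r<120)&(P[:,2]>25)&(P[:,2]<70);Q=P[s]
    return boxang(Q,C,np.array([108,0,31.]),np.array([8,12,31.]),.575,.3)
E
python3 - <<'E'
from h import *
for n in("top","scene"):
    for k in range(2):
        c=capture(n);P=pts(c,n);C=axisfit(P);p=postang(P,C);t=tabang(P,C);print(n,C,p,t,t[0]-p[0])
s=get_state();print(s["time_s"])
E
```

```text
top [536.5  11. ] (np.float64(0.5722425617468349), np.float64(2.5065902954046866)) (np.float64(1.397041266616795), np.float64(1.3217976363000739), 82) 0.8247987048699602
top [536.5  11. ] (np.float64(0.5710410196624969), np.float64(2.78273532788528)) (np.float64(1.3969085918683248), np.float64(1.1047083940430937), 82) 0.825867572205828
scene [541.    9.5] (np.float64(0.5931006980143454), np.float64(2.176570779298879)) (np.float64(1.4380555835382511), np.float64(1.1299634918542167), 197) 0.8449548855239057
scene [541.5  10. ] (np.float64(0.5910196040006043), np.float64(2.467786734828536)) (np.float64(1.4529793169829135), np.float64(1.203888472773217), 198) 0.8619597129823092
1.45
```

```bash
cat >> h.py <<'E'
CEN=np.array([539.,10.3]);POST=.582
def quat(t):
    z=np.array([t[0],t[1],0.]);y=np.array([0,0,-1.]);return Ro.from_matrix(np.c_[np.cross(y,z),y,z]).as_quat()
u=lambda a:np.array([np.cos(a),np.sin(a)])
tg=lambda a:np.array([-np.sin(a),np.cos(a)])
E
python3 - <<'E'
from h import *
s=get_state();print(Ro.from_quat(s["orientation"]).as_matrix().round(2))
f=1.62;t=tg(f);A=CEN+62*u(f)-43*t;B=A+90*t;D=CEN-62*u(POST)
print(A,B,D)
for sg in(1,-1):
    q=quat(sg*t)
    for p in(A,B,D):
        for z in (72,180):
            r=solve_ik([*p,z],q);print(sg,z,None if r is None else np.round(r,2))
close(20);print(get_state()["time_s"],get_state()["opening"])
E
```

```text
[[ 0.96  0.    0.29]
 [-0.29  0.    0.96]
 [ 0.   -1.    0.  ]]
[578.89856201  74.33986844] [489.0074851   69.91332447] [487.20737435 -23.78113743]
1 72 [ 0.52  0.95 -1.08  1.78  0.97  1.05  2.25]
1 180 [ 0.52  0.75 -1.08  1.72  0.72  1.13  2.42]
1 72 [ 0.57  0.83 -1.08  2.01  0.95  0.93  2.16]
1 180 [ 0.59  0.58 -1.07  1.95  0.61  0.99  2.42]
1 72 [-0.82  0.86  1.08  2.11 -1.05  0.88 -2.18]
1 180 [-0.87  0.56  1.1   2.05 -0.64  0.92 -2.51]
-1 72 [-0.53  0.68  0.44  1.84 -0.42  0.71  0.2 ]
-1 180 [-0.58  0.53  0.51  1.79 -0.32  0.91  0.12]
-1 72 [-0.53  0.56  0.37  2.07 -0.36  0.58  0.14]
-1 180 [-0.64  0.37  0.5   2.01 -0.24  0.81  0.05]
-1 72 [-0.36  0.55  0.4   2.08 -0.39  0.57  0.36]
-1 180 [-0.56  0.39  0.64  2.03 -0.31  0.82  0.31]
2.2167 0.16070445102532668
```

```bash
python3 - <<'E'
from h import *
q=quat(-tg(1.62))
move_to([545,20,230],q)
for k in range(2):
    if k: move_to([575,74,200],q)
    s=get_state();c=capture("wrist");cv2.imwrite(f"pics/w{k}.png",c["image"]);print(s["time_s"],s["ee_pos"])
    H=np.array(c["hand_eye"]);X=cloud(c);X=X@H[:3,:3].T+H[:3,3];X=X@Ro.from_quat(s["orientation"]).as_matrix().T+s["ee_pos"]
    P=X[c["z_map"]>0];d=P[(np.hypot(*(P[:,:2]-CEN).T)<125)]
    C=axisfit(d);ex=s["ee_pos"][:2];d=d[(d[:,2]<106)]
    print(C,postang(d,C),tabang(d,C),np.median(d[(np.hypot(*(d[:,:2]-C).T)<80)][:,2]))
E
```

```text
4.7 [545.08308451  21.33322419 229.88909214]
[538.   13.5] (np.float64(0.5608510701604676), np.float64(2.3644558334284747)) (np.float64(1.399200002152451), np.float64(0.6028042990059493), 553) 59.63745142777458
5.125 [574.83928484  76.04109883 198.91467949]
[538.  15.] (np.float64(0.5496492316193511), np.float64(2.5117082650033384)) (np.float64(1.3976562849708074), np.float64(0.8463703760453759), 684) 59.649037128125144
```

View pics/w0.png

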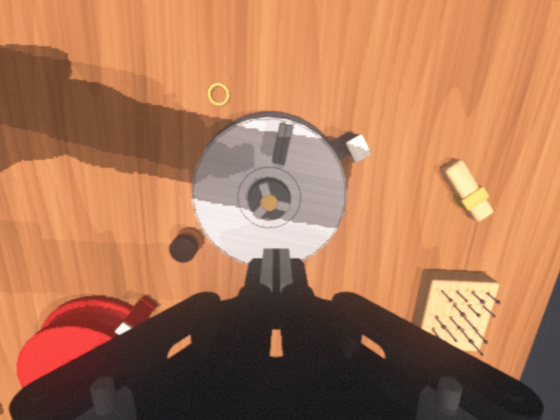

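```bash
python3 - <<'E'
from h import *
q=quat(-tg(1.62))
f=1.62;t=tg(f);C=np.array([538.7,11.3]);A=C+62*u(f)-43*t
move_to([*A,150],q)
z=150
for v,dz,fl in((50,-10,None),(50,-10,3),(150,-10,3),(150,-10,3)):
    t0=get_state()["time_s"];z+=dz;r=move_l([*A,z],max_speed=v,force_limit=fl);s=get_state();print(v,r,round(s["time_s"]-t0,3),s["ee_pos"]-[*A,z],s["ft_force"]); 
    sleep(.1);s=get_state();print(s["ee_pos"]-[*A,z],s["ft_force"])
move_l([*A,72],max_speed=80);s=get_state();print(s["time_s"],s["ee_pos"],s["ft_force"])
c=capture("scene");cv2.imwrite("pics/s1.png",cv2.resize(c["image"][150:310,150:350],None,fx=3.5,fy=3.5))
E
```

```text
50 False 0.35 [0.2019121  0.00896644 0.56658249] [-0.22189874 -0.35172658  0.11347041]
[0.29617463 0.01348545 0.5498252 ] [ 0.85761669 -0.57581549  0.63866515]
50 False 0.35 [-0.38029918 -0.05237701 -0.52813695] [ 0.07089116 -1.17099202  0.17823756]
[ 0.00088255 -0.07274548 -0.07162461] [0.28645877 0.42772445 0.22753573]
150 False 0.25 [-0.58264918 -0.02840839 -0.52579929] [-0.37333265 -0.05459973  0.30256029]
[ 0.0341916  -0.06105408  0.1393642 ] [-0.13926008  0.3606576  -0.18059323]
150 False 0.25 [-0.52536975  0.00807318 -0.47150012] [-0.13628046  0.60237991 -0.36147514]
[ 0.00143335 -0.07299001  0.09268259] [0.03336916 0.7522456  0.94324327]
7.7167 [578.54055202  75.156737    71.74004737] [ 0.23347387 -0.62364109  0.52574424]
```

View pics/s1.png

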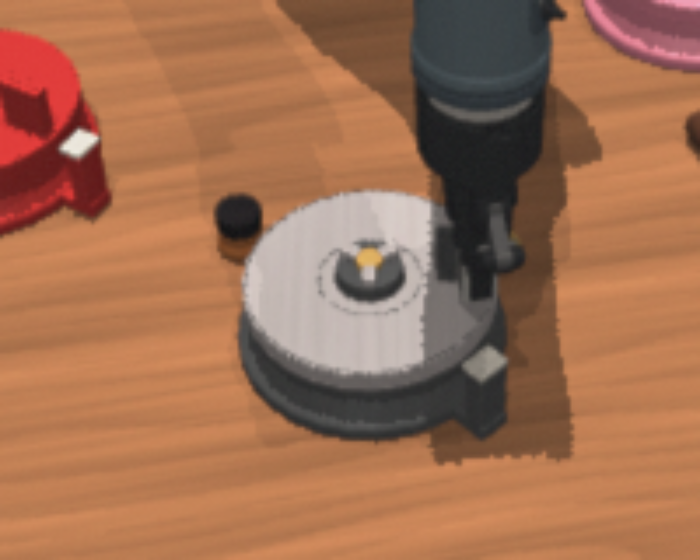

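```bash
cat >> h.py <<'E'
CS=np.array([541.2,9.8]);PS=.592
def track():
    s=get_state();c=capture("scene");P=pts(c,"scene");r=tabang(P,CS,s["ee_pos"][:2],40 if s["ee_pos"][2]<125 else 0)
    return s["time_s"],None if r is None else (round((r[0]-PS)%(2*np.pi),3),round(r[1],2),r[2]),c
E
python3 - <<'E'
from h import *
f=1.62;t=tg(f);C=np.array([538.7,11.3]);A=C+62*u(f)-43*t;B=A+90*t;D=C-62*u(POST)
t0=get_state()["time_s"]
move_l([*B,72],max_speed=150);t1=get_state()["time_s"]
move_l([*B,135],max_speed=250);t2=get_state()
print(t0,t1,t2["time_s"],t2["ft_force"])
for k in range(3):
    a,b,c=track();print(a,b)
move_l([*D,125],max_speed=150)
for k in range(6):
    a,b,c=track();print(a,b);cv2.imwrite(f"pics/k{k}.png",cv2.resize(c["image"][150:310,150:350],None,fx=3.5,fy=3.5))
print(get_state()["time_s"],get_state()["ee_pos"])
E
```

```text
7.7667 8.5167 8.9167 [ 0.29013651  0.36785216 -0.23448444]
8.9167 (np.float64(5.749), np.float64(1.16), 146)
8.9667 (np.float64(6.0), np.float64(1.02), 168)
9.0167 (np.float64(6.243), np.float64(1.05), 192)
9.8417 (np.float64(3.59), np.float64(0.95), 32)
9.8917 (np.float64(3.786), np.float64(1.16), 191)
9.9417 (np.float64(3.998), np.float64(1.29), 202)
9.9917 (np.float64(4.199), np.float64(1.16), 209)
10.0417 (np.float64(4.408), np.float64(1.12), 212)
10.0917 (np.float64(4.62), np.float64(1.08), 211)
10.1417 [486.98035854 -22.02641866 125.01897308]
```

View pics/k5.png

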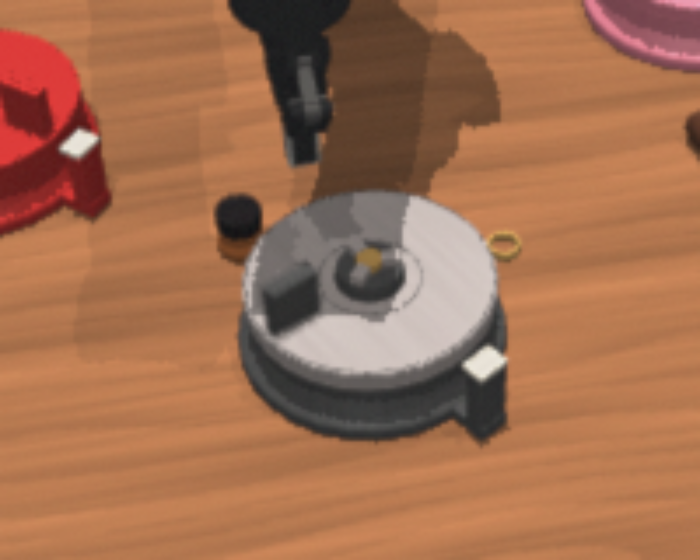

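```bash
python3 - <<'E'
from h import *
C=np.array([538.7,11.3]);D=C-62*u(POST);z=125.
for fl in(1.3,1.5,1.7,1.9):
    s=get_state();z0=s["ee_pos"][2];t0=s["time_s"]
    zt=117 if z0>121 else 125
    r=move_l([*D,zt],max_speed=80,force_limit=fl);s=get_state()
    print(r,round(s["time_s"]-t0,4),round(z0,2),zt,round(s["ee_pos"][2],2))
    if fl<1.8:
        a,b,c=track();print(a,b)
    if s["time_s"]>11.0:break
E
```

```text
False 0.25 125.02 117 116.51
10.3917 (np.float64(5.836), np.float64(1.11), 152)
False 0.25 116.77 125 125.64
10.6917 (np.float64(0.694), np.float64(1.16), 209)
False 0.25 125.36 117 116.39
10.9917 (np.float64(1.732), np.float64(1.12), 170)
False 0.25 116.66 125 125.58
```

```bash
python3 - <<'E'
from h import *
C=np.array([538.7,11.3]);D=C-62*u(POST)
s=get_state();z0=s["ee_pos"][2];t0=s["time_s"]
r=move_l([*D,117],max_speed=80,force_limit=.7);s=get_state()
print(r,round(s["time_s"]-t0,4),round(z0,2),round(s["ee_pos"][2],2))
for k in range(8):
    a,b,c=track();print(a,b)
    if b and 3.45<b[0]<4.5:break
move_l([*D,64],max_speed=250);s=get_state();print(s["time_s"],s["ee_pos"],s["ft_force"])
for k in range(3):
    a,b,c=track();print(a,b)
cv2.imwrite("pics/m.png",cv2.resize(c["image"][150:310,150:350],None,fx=3.5,fy=3.5))
print(get_state()["ee_pos"])
E
```

```text
False 0.25 125.58 116.46
11.5417 None
11.5917 (np.float64(3.642), np.float64(0.92), 83)
12.0 [486.23407958 -23.09119444  63.84584615] [ 0.53966517 -0.21593705  0.43742259]
12.0 (np.float64(4.86), np.float64(1.09), 193)
12.05 (np.float64(5.004), np.float64(1.07), 185)
12.1 (np.float64(5.144), np.float64(1.14), 170)
[487.98162643 -22.9648111   65.36748002]
```

View pics/m.png

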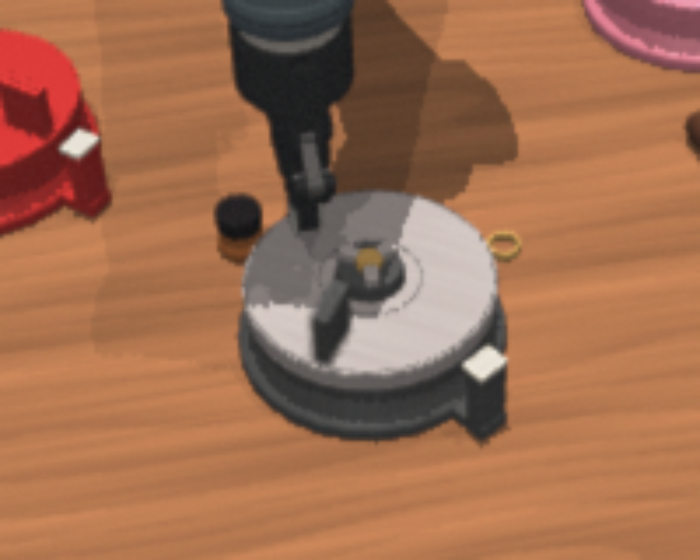

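```bash
python3 - <<'E'
from h import *
C=np.array([538.7,11.3]);D=C-62*u(POST)
T=[11.5917,12.0,12.05,12.1];A=[3.642,4.860,5.004,5.144]
print(get_state()["ee_pos"])
for k in range(4):
    a,b,c=track();print(a,b)
    if b: T.append(a);A.append(b[0])
p=np.polyfit(np.array(T)-12.3,A,2);now=get_state()["time_s"]
th=np.polyval(p,now-12.3);w=np.polyval(np.polyder(p),now-12.3);print("fit",p,now,th,w)
tt=np.linspace(0,.5,2001);y=np.polyval(p,now-12.3+tt)
w=np.polyval(np.polyder(p),now+.1-12.3)
lead=w*.085+.06;wait=tt[np.argmax(y>=2*np.pi+.008-lead)];print("lead",lead,"wait",wait)
if wait>.004: sleep(float(wait))
t0=get_state()["time_s"]
r=move_l([*D,56.5],max_speed=75,force_limit=3);s=get_state();print(r,t0,s["time_s"],s["ee_pos"],s["ft_force"])
for k in range(3):
    a,b,c=track();print(a,b)
s=get_state();print(s["ee_pos"],s["ft_force"])
cv2.imwrite("pics/n.png",cv2.resize(c["image"][150:310,150:350],None,fx=3.5,fy=3.5))
E
```

```text
[487.98162643 -22.9648111   65.36748002]
12.15 (np.float64(5.293), np.float64(1.26), 150)
12.2 (np.float64(5.434), np.float64(1.26), 136)
12.25 (np.float64(5.566), np.float64(1.38), 118)
12.3 (np.float64(5.716), np.float64(1.37), 133)
fit [-0.19067698  2.78801067  5.71252484] 12.35 5.85144867734895 2.768942970359455
lead 0.2921186438669283 wait 0.05375
False 12.4 12.65 [489.83689451 -24.267877    58.90524387] [-4.75680409 -2.09118574 31.20001286]
12.65 (np.float64(6.206), np.float64(1.07), 193)
12.7 (np.float64(6.207), np.float64(1.09), 195)
12.75 (np.float64(6.206), np.float64(1.03), 193)
[489.78750513 -24.25318035  58.88549074] [-4.26803995 -1.84366192 31.25857674]
```

View pics/n.png

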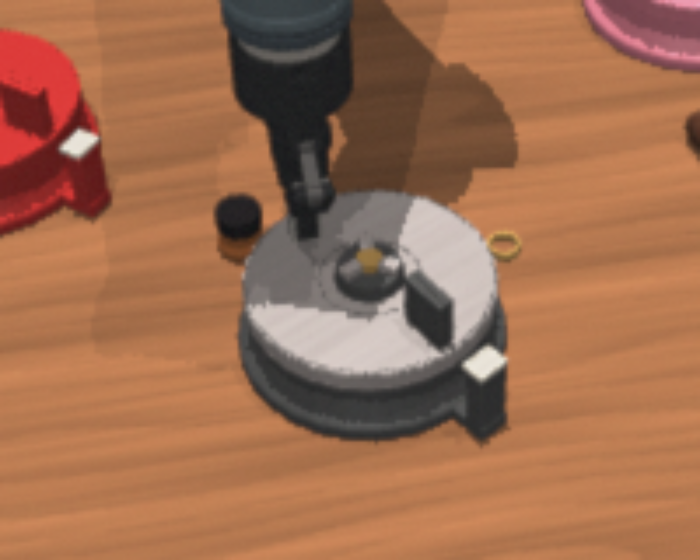

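```bash
python3 - <<'E'
from h import *
for n in("top","scene"):
    c=capture(n);P=pts(c,n)
    s=get_state();e=s["ee_pos"][:2];Q=P[np.hypot(*(P[:,:2]-e).T)>35]
    C={"top":np.array([536.5,11.]),"scene":CS}[n];p=postang(P,C);t=tabang(P,C,e,40);print(n,p,t,t[0]-p[0] if t else None)
    if n=="top":cv2.imwrite("pics/t2.png",cv2.resize(c["image"][140:250,245:355],None,fx=5,fy=5,interpolation=cv2.INTER_CUBIC))
c=capture("wrist");s=get_state();cv2.imwrite("pics/w2.png",c["image"])
H=np.array(c["hand_eye"]);X=cloud(c);X=X@H[:3,:3].T+H[:3,3];X=X@Ro.from_quat(s["orientation"]).as_matrix().T+s["ee_pos"]
P=X[c["z_map"]>0];d=P[(np.hypot(*(P[:,:2]-CEN).T)<125)&(np.hypot(*(P[:,:2]-s["ee_pos"][:2]).T)>40)]
for C in([538.,13.5],[538.5,11.5]):
    C=np.array(C)
    p=postang(d,C);t=tabang(d,C);print("wrist",p,t,t[0]-p[0] if t else None)
print(s["time_s"],s["ft_force"])
E
```

```text
top (np.float64(0.5692063203918286), np.float64(1.5740919584797295)) (np.float64(0.4808782879055322), np.float64(1.0677600961988767), 82) -0.08832803248629639
scene (np.float64(0.5888340414793005), np.float64(2.2462393542988757)) (np.float64(0.5119245865967313), np.float64(0.9783012364779144), 198) -0.07690945488256917
wrist (np.float64(0.5612396920454938), np.float64(2.729063258693811)) (np.float64(0.4694892450018296), np.float64(0.37020249157783175), 4514) -0.09175044704366425
wrist (np.float64(0.579193718544653), np.float64(3.1686861372857567)) (np.float64(0.5034745836352846), np.float64(0.365166107915487), 4514) -0.07571913490936832
12.95 [-4.57885117 -2.0574011  29.50029758]
```

View pics/t2.png

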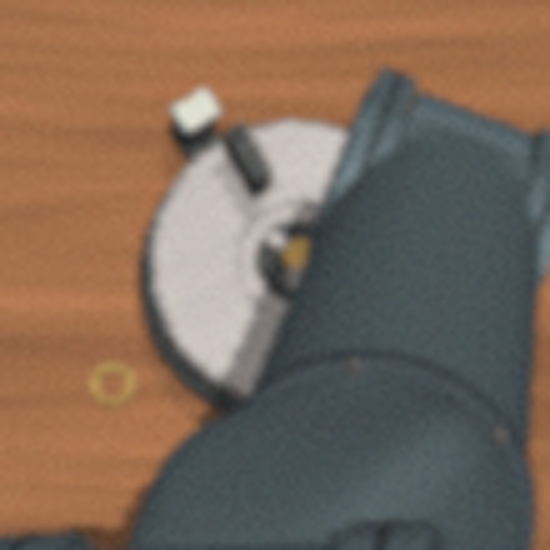

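View pics/w2.png

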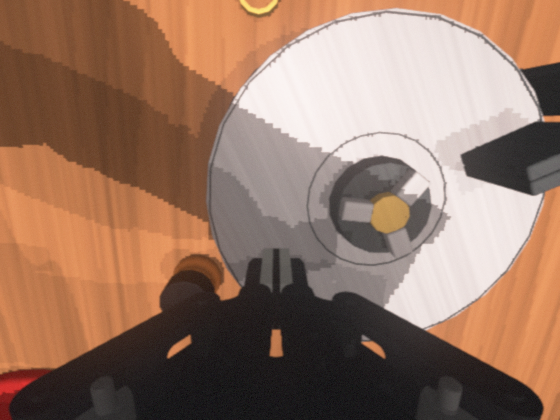

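The wheel stopped about 0.08 rad (5 mm at the tab) short of the line, and the finger presses with about 30 N. I'll ease the pressure, then walk the wheel the last few mm under the fingertip, checking as I go.

```bash
python3 - <<'E'
from h import *
C=np.array([538.7,11.3])
def rep(l):
    a,b,c=track();s=get_state();print(l,s["time_s"],b,s["ee_pos"].round(2),s["ft_force"].round(1));return s,b,c
e=get_state()["ee_pos"]
move_l([e[0],e[1],58.0],max_speed=20);s,b,c=rep("ease")
d=e[:2]-C
th=(2*np.pi+.005-b[0]);R=np.array([[np.cos(th),-np.sin(th)],[np.sin(th),np.cos(th)]]);g=C+R@d
print("turn",th,g)
move_l([*g,58.0],max_speed=15);s,b,c=rep("drag");sleep(.2);rep("drag2")
cv2.imwrite("pics/o.png",cv2.resize(c["image"][150:310,150:350],None,fx=3.5,fy=3.5))
E
```

```text
ease 13.325 (np.float64(6.233), np.float64(1.06), 189) [490.76 -25.13  59.02] [-3.1 -2.2 17.2]
turn 0.055185307179586474 [491.80862735 -26.8732358 ]
drag 13.75 (np.float64(0.008), np.float64(1.07), 188) [493.1  -27.63  59.02] [-1.9 -0.4 15.9]
drag2 14.0 (np.float64(0.001), np.float64(1.07), 188) [493.1  -27.62  59.01] [-2.3 -0.7 14.7]
```

```bash
python3 - <<'E'
from h import *
def rep(l):
    a,b,c=track();s=get_state();print(l,s["time_s"],b,s["ee_pos"].round(2),s["ft_force"].round(1));return s,b,c
g=[491.81,-26.87]
for z in(58.4,58.7):
    move_l([*g,z],max_speed=10);s,b,c=rep(z)
    if s["ft_force"][2]<7:break
sleep(.5);s,b,c=rep("end")
P=pts(c,"scene");p=postang(P,CS);t=tabang(P,CS,s["ee_pos"][:2],40);print(t[0]-p[0])
c2=capture("top");P=pts(c2,"top");C=np.array([536.5,11.]);p=postang(P,C);t=tabang(P,C,s["ee_pos"][:2],40);print("top",p,t,t[0]-p[0])
cv2.imwrite("pics/p.png",cv2.resize(c["image"][150:310,150:350],None,fx=3.5,fy=3.5))
E
```

```text
58.4 14.3 (np.float64(6.279), np.float64(1.04), 189) [492.94 -27.42  59.06] [-0.6 -1.  10.1]
58.7 14.6 (np.float64(6.28), np.float64(1.01), 189) [492.72 -27.22  59.08] [-0.6 -0.9  8.1]
end 15.15 (np.float64(6.276), np.float64(0.99), 191) [492.73 -27.2   59.07] [-1.  -0.3  7.5]
-0.007436803328460528
top (np.float64(0.5716941339490693), np.float64(1.637127472498138)) (np.float64(0.5491636648969802), np.float64(1.158618764604669), 83) -0.022530469052089108
```

View pics/p.png

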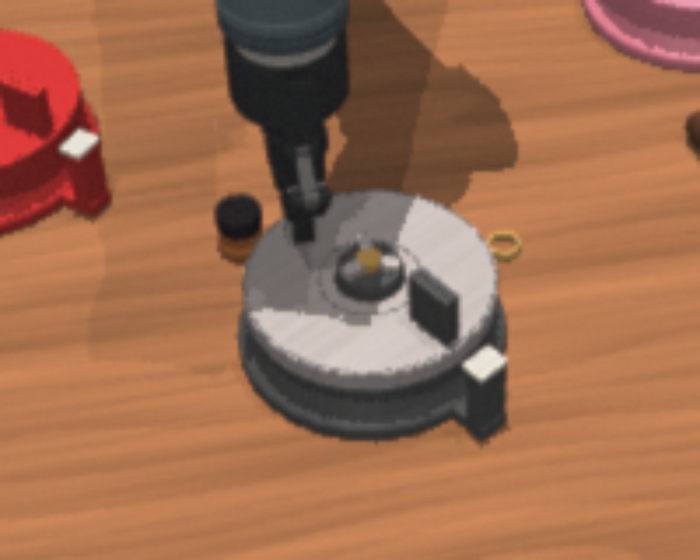

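```bash
python3 - <<'E'
from h import *
move_l([491.81,-26.87,59.05],max_speed=10);sleep(.3)
a,b,c=track();s=get_state();print(s["time_s"],b,s["ee_pos"].round(2),s["ft_force"].round(1))
c2=capture("top");P=pts(c2,"top");C=np.array([536.5,11.]);t=tabang(P,C,s["ee_pos"][:2],40);print(t[0]-.571)
if s["ft_force"][2]>2.5: finish_job();print("handed in")
E
```

```text
15.8 (np.float64(6.272), np.float64(0.91), 193) [492.07 -26.77  59.11] [1.5 1.  4.7]
-0.029988075355956822
the job is handed in; nothing more can be done
handed in
```

I flicked the wheel, let it coast and braked it, but it first stopped about 0.08 rad (5 mm at the tab) short of the index post. I then moved it the rest of the way under the fingertip. If "first comes to a standstill in line" is judged more tightly than about 0.08 rad, the job fails on that point.

- **Flick and coast:** I pushed the tab counter-clockwise with the back of a closed finger, to about 5 rad/s, then lifted the finger clear. The wheel coasted untouched for nearly two turns, and the tab passed the post twice. The tab was never gripped.
- **Braking:** The fingertip came down on the wheel top as the tab neared the post for the third time. The touch held about 30 N until I eased it. All three cameras agreed on the short stop, at −0.076 to −0.092 rad.
- **Correction:** I turned the wheel the last few millimetres with the fingertip pressing at about 17 N.
- **Final state:** I handed in at about 16 s with the fingertip holding the wheel at about 5 N. The tab was −0.011 rad from the line in the scene camera and −0.030 rad in the top camera (1 to 2 mm). Easing the touch let it drift back slightly.
- **Rest of the bench:** The ring and the pot looked unmoved in the last picture. The arm was not sent near the hammer, graver, mandrel or clamp, but I did not check their positions again.

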